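# Set out the wrapping mat for a gift

## Task

On the grey wrapping mat, put the dark blue ink pad directly behind the teal ribbon spool and stand the date stamp on the middle of the pad, its foot lengthwise on it; stand the carton directly behind the pink ribbon spool and set the small round wooden box centred on top of the pink spool. Behind means on the side away from the robot, along the mat's edges: leave a gap of about 3 cm between each spool and the thing behind it, and have pad and carton square to the mat, their long sides running left to right. Leave the gold bar and the large round box where they are.

Things in the scene. Friction and masses are not known exactly. Their poses are not given: they have to be found in the camera images.
- mat: Thin grey fabric-covered wrapping mat with a white border line, fixed to the table, 180 (x) x 220 (y) x 3 mm. Origin: centre of its underside, on the table (z = 0). Its x axis points away from the robot, its y axis to the robot's left. Beware: right of the work a fixed paper bag 0.5 m tall stands on the table, its left face running from about x 0.44, y -0.48 to x 0.66, y -0.41.
- teal_spool: Ribbon spool with teal (blue-green) ribbon between two tan discs, lying flat, fixed on the mat, 77 mm diameter, 28 mm high, a round label of the ribbon's colour on top. Origin: centre of its underside, on the mat's top face; its axes are parallel to the mat's. The two spools lie side by side on the near half of the mat, 120 mm apart centre to centre; which one is on the left varies.
- pink_spool: Ribbon spool with pale pink ribbon between two tan discs, lying flat, fixed on the mat, 73 mm diameter, 28 mm high, a round label of the ribbon's colour on top. Origin: centre of its underside, on the mat's top face; its axes are parallel to the mat's.
- ink_pad: Dark blue closed tin ink pad lying flat on the table, loose, about 0.07 kg, 60 (its x) x 90 (its y) x 17 mm, flat top about 16.5 mm above its underside. Origin: centre of its underside, z axis up.
- stamp: Date stamp standing upright: light-wood foot 30 (its x) x 50 (its y) x 18 mm with a round black handle above it, 28 mm at its widest, up to 70 mm above the underside; loose, about 0.08 kg. Origin: centre of its underside, z axis up.
- carton: Dark brown carton with a white label on a broad face, standing upright, 26 mm thick (its x), 62 mm wide (its y), 98 mm high; loose, about 0.11 kg. Origin: centre of its underside, z axis up.
- small_box: Small round light-wood box with a closed lid, 68 mm diameter and 30 mm high, loose, about 0.13 kg; the smaller and lower of the two listed round boxes. Origin: centre of its underside, z axis up.
- gold_bar: Chocolate bar in a gold wrapper, 56 x 139 x 11 mm, lying near the table's front edge at the right. Origin: centre of its underside. Not part of the job: it stays where it is.
- large_box: Large round light-wood box with a closed lid, 90 mm diameter and 58 mm high, standing at the back. Origin: centre of its underside. Not part of the job: it stays where it is.

How it is judged:
By the outcome, as a careful person would: the job done as asked, in the order asked, and still so for the second after the job is handed in, with the robot touching nothing.
It also fails if it takes over 96 s, if anything falls off the work surface, if the arm or the gripper's body presses on something with over 40 N, if the wrist force passes 120 N, or if a joint passes its speed limit or range.

## Robot

A 6-joint arm with a two-finger parallel gripper is mounted at the origin on a cart in front of the work surface, level with it; the furniture and walls round the work are solid. World frame = base frame: x ahead of the robot, y to its left, z up, the work surface at z = 0. Lengths are in mm, angles in rad, forces in N, time in s.
With the tool pointing down it reaches from about 350 to 950 mm from the base axis. Payload 17.4 kg.
Tool frame: the origin (TCP) lies midway between the tips of the shut fingers; the grasp point (between the pads) lies 19 mm behind it; z points along the fingers, y is the line along which they close (so a half turn about z gives the same grasp; the last joint's range is limited). The gripper opens to 93 mm and grips with 3 to 60 N. Pads are 15 mm wide; open, the fingers measure 128 mm over their backs; the gripper's body (75 mm by 188 mm) begins 65 mm behind the grasp point.
Start: joints at [-1.216, 0.116, 1.442, -0, 1.584, -0.038], TCP at [258.366, -623.602, 218.646] pointing down, gripper open.
Joint ranges: [-2.83, 2.83], [-0.83, 2.19], [0.07, 2.5], [-1.14, 4.28], [0.01, 3], [-2.97, 2.97]. Speed limits (rad/s): [1.89, 1.89, 2.22, 3.14, 3.14, 3.14].

## Interface

Orientations are given as a rotation vector (axis times angle).
In Python, from plant import bot gives the robot as it stands.
- The arm moves only by the shell command python3 -m handwheel 'ROWS'. ROWS is a JSON object of lists of equal length, an entry for each row: "delta_pos": the shift along the world's x, y, z in m, a list of three; "dr": the turn, a rotation vector about the world's x, y, z in degrees, a list of three; "jaw": the finger opening in m, from 0 to 0.093. A call has exactly 10 rows; each row is the pose to reach, as a shift and turn from the pose commanded when the call began; what a row does not reach only later rows make up. A row lasts 1/8 s, in which the tool goes at most 62.5 mm and 10.7 degrees, less where a joint would pass 70% of its speed; a pose out of reach is approached as far as the arm can. A call with a gripper value outside its range is refused whole. The fingers move at their own pace and stop on an object; the grip force is fixed at half the most. Time passes only in rows, so rows that repeat a pose let the fingers close, or fill a call up. It gives the time, the measured TCP pose, the force, the opening and the grip force at its end, in the units of the state.
- bot.read_state(): the state, without advancing time (a new reading comes with each control period).
- bot.grab_frame(name): name is "scene" or "top"; returns the picture (400x640x3 uint8, blue, green, red); there is no depth.
- bot.camera_model(name): a dict with "K" (3x3 intrinsics, pixels), "k1" (the pictures are not rectified: a ray, as slopes to the right and down, at radius r is drawn at 1 + k1 r^2 times it, then the intrinsics apply), "position" and "orientation" of the camera in the world. Camera axes: x right, y up, looking along -z (the intrinsics and any distortion apply to the point x, -y, -z); pixel columns grow to the right and rows downward; lengths in mm; the calibration is good to about 2 mm. A picture is of the moment at which its call begins. camera_model takes no time and is no camera call.
- bot.sign_off(): hands the job in; it is judged then, once.
The state is a dict: "t": time; "joint_positions": joint angles; "qd": joint speeds; "joint_efforts": joint torques, N m; "eef_pos": TCP position; "tool_rot": TCP orientation; "force": force on the tool from outside, world axes, zero at the start; "ft_torque": the same for the moment, N m; "grip_width": opening from 0.0 (shut) to 1.0 (fully open); "grip_force": force on a finger pad.
Only numpy, scipy, OpenCV 4.12 (cv2) and the standard library are available. Lean on these libraries where they do the work, as an engineer would, in place of code of your own. Each camera call takes 0.05 s, during which the arm holds its last target. There are 200 camera calls.

## Working session

There is one attempt and no reset: what is moved stays moved. The work goes in short steps, Python scripts to look and compute and a shell command to move; the robot and the scene stay as the last step left them, time stands still between calls to the robot, and variables do not carry over. Pictures are saved under pics/ and viewed, at most 16 in all, crops included, and the job is handed in when it is done.

```bash
ls; mkdir -p pics; python3 - <<'E'
from plant import bot
import cv2
for n in("scene","top"):
    cv2.imwrite(f"pics/{n}0.png",bot.grab_frame(n)); m=bot.camera_model(n); print(n,m)
s=bot.read_state();print(s)
E
```

```text
pics
scene {'K': array([[478.97326049,   0.        , 318.90728676],
       [  0.        , 478.97326049, 196.21902694],
       [  0.        ,   0.        ,   1.        ]]), 'k1': -0.07947112780358395, 'position': array([1461.4430277 , -554.53954349,  911.98243227]), 'orientation': array([0.71917056, 0.51345765, 1.20781224])}
top {'K': array([[370.18150251,   0.        , 323.85232945],
       [  0.        , 370.18150251, 201.07077798],
       [  0.        ,   0.        ,   1.        ]]), 'k1': 0.01336898465788712, 'position': array([ 392.26706254, -277.20240017, 1052.25750162]), 'orientation': array([ 0.12277004, -0.11506299, -1.55289316])}
{'t': 0.1, 'joint_positions': array([-1.21575890e+00,  1.16402062e-01,  1.44219206e+00, -7.78204433e-06,
        1.58402136e+00, -3.77826760e-02]), 'qd': array([ 0.00103506, -0.00092077, -0.001722  ,  0.0002654 , -0.00064915,
       -0.00021497]), 'joint_efforts': array([ 1.86904785e-03, -7.22897029e+01, -6.23867083e+01,  7.80804385e-02,
        2.27561669e-02, -7.66121229e-05]), 'eef_pos': array([ 258.32070599, -623.40800254,  218.00723352]), 'tool_rot': array([-3.08020140e+00, -6.12883761e-01,  2.65775960e-04]), 'force': array([-0.72384038, -0.73278754, -0.55025402]), 'ft_torque': array([-0.02727776,  0.01492233, -0.02237351]), 'grip_force': 0.0, 'grip_width': 0.9987245901269409}
```

View pics/top0.png

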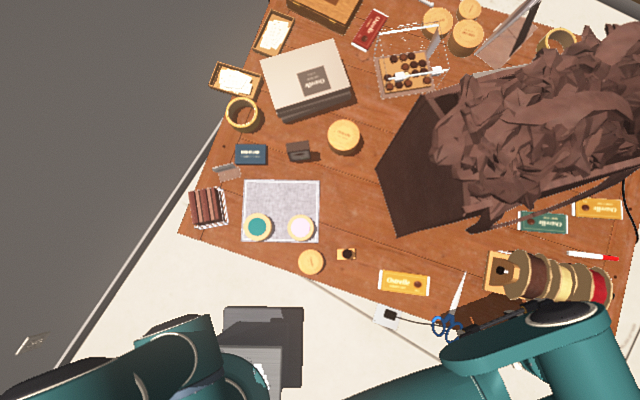

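View pics/scene0.png

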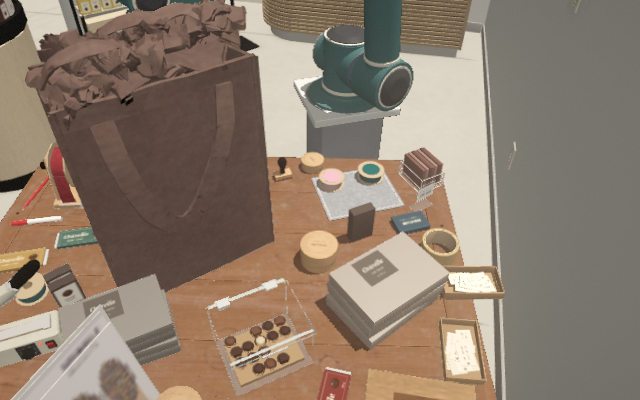

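Top view: mat corners ~(244,180), (319,181), (319,242), (243,241). Teal spool (257,227), pink spool (300,227), ink pad (251,154), carton (299,151), large box (344,136), small box (311,262), stamp (346,254), gold bar (404,283). The scene view shows the same objects.

```bash
cat > h.py <<'E'
import numpy as np, cv2
from scipy.spatial.transform import Rotation as R
from plant import bot
def ray(n,p):
    m=bot.camera_model(n); D=np.array([m["k1"],0,0,0,0.])
    u=cv2.undistortPoints(np.array(p,float).reshape(-1,1,2),m["K"],D).reshape(-1,2)
    d=np.c_[u[:,0],-u[:,1],-np.ones(len(u))]
    return m["position"],R.from_rotvec(m["orientation"]).apply(d)
def plane(n,p,z):
    o,d=ray(n,p); return (o+d*((z-o[2])/d[:,2])[:,None])[:,:2]
def pix(n,P):
    m=bot.camera_model(n); c=R.from_rotvec(m["orientation"]).inv().apply(np.array(P,float).reshape(-1,3)-m["position"])*[1,-1,-1]
    return cv2.projectPoints(c,np.zeros(3),np.zeros(3),m["K"],np.array([m["k1"],0,0,0,0.]))[0].reshape(-1,2)
E
python3 - <<'E'
from h import *
im=cv2.imread("pics/top0.png")
cv2.imwrite("pics/top0c.png",cv2.resize(im[105:275,195:395],None,fx=3.5,fy=3.5,interpolation=cv2.INTER_CUBIC))
s=cv2.imread("pics/scene0.png")
cv2.imwrite("pics/scene0c.png",cv2.resize(s[145:295,265:465],None,fx=4,fy=4,interpolation=cv2.INTER_CUBIC))
E
```

```text
(no output)
```

View pics/top0c.png

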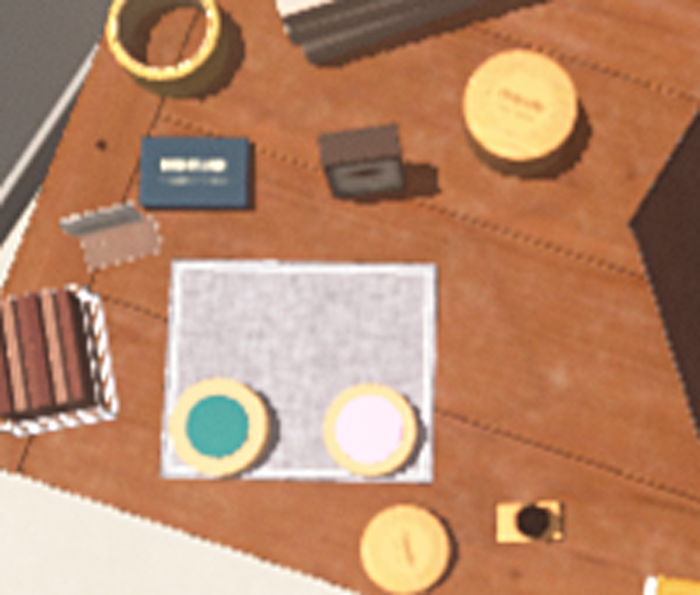

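View pics/scene0c.png

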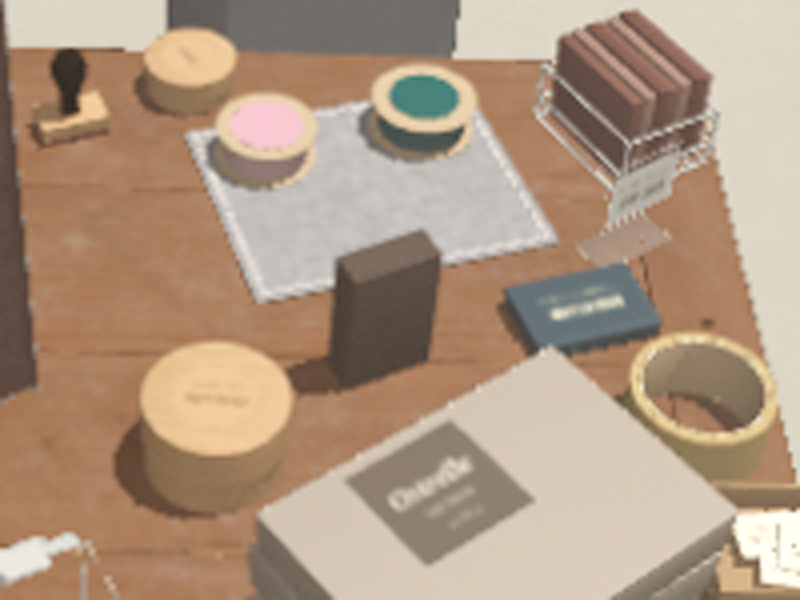

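Top crop (3.5×): pad (195,172), carton top face (361,146), mat corners (173,262), (436,264), (432,482), (163,478), spools (219,425) and (370,428), small box (405,548), stamp foot (530,521). The scene crop matches this. Now I'll measure with masks.

```bash
cat > meas.py <<'E'
from h import *
def c2p(c,f=3.5,o=(195,105)): return (np.array(c,float)+.5)/f-.5+np.array(o)
def mask(im,box,lo,hi):
    hsv=cv2.cvtColor(im,cv2.COLOR_BGR2HSV); m=cv2.inRange(hsv,np.array(lo),np.array(hi)); k=np.zeros_like(m)
    x0,y0,x1,y1=box; k[y0:y1,x0:x1]=m[y0:y1,x0:x1]
    n,l,s,c=cv2.connectedComponentsWithStats(k); i=1+np.argmax(s[1:,4]); return (l==i).astype(np.uint8),s[i]
def up(im,k=4): return cv2.resize(im,None,fx=k,fy=k,interpolation=cv2.INTER_CUBIC)
def blob(n,im,box,lo,hi,z):
    m,s=mask(up(im),[4*b for b in box],lo,hi)
    c=max(cv2.findContours(m,cv2.RETR_EXTERNAL,cv2.CHAIN_APPROX_NONE)[0],key=cv2.contourArea).reshape(-1,2)
    w=plane(n,(c+.5)/4-.5,z).astype(np.float32)
    h=cv2.convexHull(w); r=cv2.minAreaRect(h); e=cv2.minEnclosingCircle(h)
    return r,cv2.fitEllipse(h)
E
python3 - <<'E'
from meas import *
im=cv2.imread("pics/top0.png")
hsv=cv2.cvtColor(im,cv2.COLOR_BGR2HSV)
for n,p in dict(pad=(251,158),cart=(298,146),small=(311,265),foot=(340,254),teal=(257,227),pink=(300,227),tan=(257,215),mat=(280,200),cface=(299,157)).items(): print(n,hsv[p[1],p[0]])
f=lambda r:[np.round(x,2).tolist() for x in r]
B=dict(pad=((232,140,272,170),(98,90,0),(118,255,255),16.5),
 small=((290,245,330,280),(14,80,140),(26,255,255),30),
 teal=((240,210,278,245),(75,80,0),(95,255,255),31),
 tealsp=((240,210,276,245),(12,60,140),(28,255,255),31),
 pinksp=((284,210,318,245),(12,60,140),(28,255,255),31),
 foot=((333,244,360,264),(12,80,120),(28,255,255),18),
 large=((325,115,365,155),(14,80,140),(26,255,255),58))
for k,v in B.items():
    r,e=blob("top",im,*v); print(k,"rect",f(r),"ell",f(e))
q=plane("top",c2p([(173,262),(436,264),(432,482),(163,478)]),3);print("mat",q.round(1),q.mean(0))
print("cart top",plane("top",c2p([(319,137),(397,123),(403,153),(323,166)]),98).round(1))
print("foot",plane("top",c2p([(499,501),(564,501),(563,542),(496,542)]),18).round(1))
print("cart base front",plane("top",c2p([(353,200),(403,192)]),0).round(1))
o=(265,145)
print("scene cart base",plane("scene",c2p([(333,368),(346,387),(433,357)],4,o),0).round(1))
print("scene cart top",plane("scene",c2p([(337,262),(425,230),(440,246),(345,283)],4,o),98).round(1))
print("scene mat",plane("scene",c2p([(188,133),(260,300),(556,241),(470,93)],4,o),3).round(1))
r=blob("scene",cv2.imread("pics/scene0.png"),(388,205,435,236),(95,60,0),(120,255,255),16.5);print("scene pad",f(r[0]))
for nm,P in dict(box1=[(548,348),(260,520),(735,515)]).items():
  for z in (60,80,100): print(z,plane("scene",c2p(P,4,o),z).round(0).tolist())
  for z in (60,80,100): print('top',z,plane("top",[(261,54),(272,108),(354,92)],z).round(0).tolist())
E
```

```text
pad [105  65 117]
cart [ 10  90 122]
small [ 20 117 251]
foot [ 24 107 255]
teal [ 88 128 176]
pink [160  15 255]
tan [ 23  69 254]
mat [168  14 223]
cface [ 13  55 121]Traceback (most recent call last):
  File "<stdin>", line 14, in <module>
  File "meas.py", line 13, in blob
    return r,cv2.fitEllipse(h)
             ~~~~~~~~~~~~~~^^^
cv2.error: OpenCV(4.12.0) /io/opencv/modules/imgproc/src/shapedescr.cpp:361: error: (-201:Incorrect size of input array) There should be at least 5 points to fit the ellipse in function 'fitEllipseNoDirect'
```

```bash
sed -i 's/return r,cv2.fitEllipse(h)/return r,cv2.fitEllipse(h) if len(h)>4 else r/' meas.py; python3 - <<'E'
from meas import *
im=cv2.imread("pics/top0.png")
f=lambda r:[np.round(x,2).tolist() for x in r]
B=dict(pad=((232,140,272,170),(95,40,0),(120,255,255),16.5),
 small=((290,245,330,280),(14,80,140),(26,255,255),30),
 teal=((240,210,278,245),(75,60,0),(95,255,255),31),
 tealsp=((240,210,276,245),(12,45,140),(28,255,255),31),
 pinksp=((284,210,318,245),(12,45,140),(28,255,255),31),
 foot=((333,244,360,264),(12,80,120),(28,255,255),18),
 large=((325,115,365,155),(14,80,140),(26,255,255),58))
for k,v in B.items():
    r,e=blob("top",im,*v); print(k,"rect",f(r),"ell",f(e))
q=plane("top",c2p([(173,262),(436,264),(432,482),(163,478)]),3);print("mat",q.round(1).tolist(),q.mean(0))
print("cart top",plane("top",c2p([(319,137),(397,123),(403,153),(323,166)]),98).round(1).tolist())
print("foot",plane("top",c2p([(499,501),(564,501),(563,542),(496,542)]),18).round(1).tolist())
print("cart base front",plane("top",c2p([(353,200),(403,192)]),0).round(1).tolist())
o=(265,145)
print("scene cart base",plane("scene",c2p([(333,368),(346,387),(433,357)],4,o),0).round(1).tolist())
print("scene cart top",plane("scene",c2p([(337,262),(425,230),(440,246),(345,283)],4,o),98).round(1).tolist())
print("scene mat",plane("scene",c2p([(188,133),(260,300),(556,241),(470,93)],4,o),3).round(1).tolist())
r=blob("scene",cv2.imread("pics/scene0.png"),(388,205,435,236),(95,60,0),(120,255,255),16.5);print("scene pad",f(r[0]))
for z in (60,80,100): print(z,plane("scene",c2p([(548,348),(260,520),(735,515)],4,o),z).round(0).tolist(),'top',plane("top",[(272,108),(354,92),(261,54)],z).round(0).tolist())
print(np.degrees(R.from_rotvec(bot.read_state()["tool_rot"]).as_matrix()).round(2)/57.2958)
E
```

```text
pad rect [[685.84, -55.77], [57.31, 86.91], 0.83] ell [[681.66, -56.56], [89.41, 124.28], 95.05]
small rect [[381.38, -235.72], [68.16, 68.44], 17.79] ell [[381.39, -235.74], [68.5, 68.73], 7.06]
teal rect [[475.1, -86.36], [47.01, 47.19], 0.82] ell [[475.3, -86.55], [47.89, 48.07], 146.86]
tealsp rect [[474.29, -88.51], [78.82, 77.42], 67.14] ell [[474.6, -88.13], [78.02, 80.42], 143.46]
pinksp rect [[473.94, -207.12], [74.49, 73.81], 64.23] ell [[474.15, -207.01], [74.15, 74.99], 150.69]
foot rect [[404.49, -333.49], [34.22, 53.96], 2.97] ell [[404.24, -332.94], [38.82, 70.15], 3.4]
large rect [[732.92, -322.2], [90.04, 90.63], 83.42] ell [[732.88, -322.11], [90.57, 91.73], 79.51]
mat [[612.5, -39.0], [613.9, -256.5], [434.7, -256.3], [434.8, -39.5]] [ 523.97633246 -147.82397802]
cart top [[691.4, -167.4], [703.4, -226.7], [679.7, -231.8], [668.7, -171.2]]
foot [[419.9, -309.9], [420.7, -361.4], [388.6, -360.6], [387.8, -307.8]]
cart base front [[668.1, -186.2], [675.6, -227.8]]
scene cart base [[684.8, -226.8], [702.7, -224.2], [693.6, -160.9]]
scene cart top [[686.3, -230.7], [674.3, -168.5], [690.3, -164.8], [704.7, -232.1]]
scene mat [[438.7, -253.1], [616.1, -254.4], [617.5, -39.8], [451.1, -35.8]]Traceback (most recent call last):
  File "<stdin>", line 21, in <module>
  File "meas.py", line 9, in blob
    m,s=mask(up(im),[4*b for b in box],lo,hi)
        ~~~~^^^^^^^^^^^^^^^^^^^^^^^^^^^^^^^^^
  File "meas.py", line 6, in mask
    n,l,s,c=cv2.connectedComponentsWithStats(k); i=1+np.argmax(s[1:,4]); return (l==i).astype(np.uint8),s[i]
                                                     ~~~~~~~~~^^^^^^^^^
    return _wrapfunc(a, 'argmax', axis=axis, out=out, **kwds)
    return bound(*args, **kwds)
ValueError: attempt to get argmax of an empty sequence
```

```bash
python3 -m handwheel '{"delta_pos":[[-0.02,0.05,0.03],[-0.04,0.1,0.05],[-0.065,0.155,0.05],[-0.086,0.207,0.05],[-0.043,0.235,0.05],[0,0.264,0.05],[0.042,0.3,0.05],[0.07,0.35,0.05],[0.1,0.4,0.05],[0.13,0.45,0.05]],"dr":[[0,0,0],[0,0,0],[0,0,0],[0,0,9.6],[0,0,19.2],[0,0,28.8],[0,0,38.4],[0,0,48],[0,0,57.6],[0,0,67.5]],"jaw":[0.093,0.093,0.093,0.093,0.093,0.093,0.093,0.093,0.093,0.093]}'; python3 - <<'E'
from meas import *
o=(265,145)
for a,b in (((548,348),(272,108)),):
    O1,d1=ray("scene",c2p([a],4,o));O2,d2=ray("top",[b])
    t=np.linalg.lstsq(np.c_[d1[0],-d2[0]],O2-O1,rcond=None)[0];print("box corner",O1+d1[0]*t[0],O2+d2[0]*t[1])
for z in(0,40,60):print("ring near edge",plane("top",c2p([(175,95)]),z).round(0), plane("top",c2p([(108,30),(220,30),(160,78)]),z).round(0).tolist(), plane("scene",c2p([(630,390),(700,335)],4,o),z).round(0).tolist())
print("pad",plane("top",c2p([(143,138),(250,138),(248,207),(140,206)]),16.5).round(1).tolist(), "scene",plane("scene",c2p([(505,287),(625,265),(660,325),(545,350)],4,o),16.5).round(1).tolist())
print("handle",plane("top",c2p([(535,521)]),60).round(1),plane("scene",c2p([(70,68)],4,o),58).round(1))
E
```

```text
t: 1.35
eef_pos: [388.9, -171.8, 268.6]
tool_rot: [2.215, 2.227, 0.0]
force: [-0.2, -0.2, -0.3]
grip_width: 0.999
grip_force: 0.0
box corner [ 787.99945892 -135.59938312   98.01877305] [ 790.34591204 -127.42100907  100.28674356]
ring near edge [[757. -33.]] [[814.0, 26.0], [815.0, -69.0], [772.0, -20.0]] [[756.0, -49.0], [724.0, 17.0]]
ring near edge [[743. -43.]] [[798.0, 15.0], [799.0, -77.0], [758.0, -30.0]] [[787.0, -71.0], [756.0, -8.0]]
ring near edge [[736. -47.]] [[790.0, 9.0], [791.0, -81.0], [750.0, -35.0]] [[802.0, -82.0], [773.0, -20.0]]
pad [[714.0, -12.4], [715.3, -100.9], [656.6, -101.5], [656.2, -12.8]] scene [[661.5, -98.6], [664.4, -11.9], [722.0, -14.3], [721.6, -96.2]]
handle [[ 404.2 -336. ]] [[ 409.2 -332.6]]
```

```bash
python3 -m handwheel '{"delta_pos":[[0.043,0.017,0],[0.086,0.034,-0.02],[0.129,0.051,-0.05],[0.172,0.068,-0.08],[0.215,0.085,-0.11],[0.258,0.101,-0.14],[0.299,0.117,-0.149],[0.299,0.117,-0.149],[0.299,0.117,-0.18],[0.299,0.117,-0.219]],"dr":[[0,0,0],[0,0,0],[0,0,0],[0,0,0],[0,0,0],[0,0,0],[0,0,0],[0,0,0],[0,0,0],[0,0,0]],"jaw":[0.08,0.08,0.08,0.08,0.08,0.08,0.08,0.08,0.08,0.08]}'; python3 - <<'E'
from h import *
im=bot.grab_frame("top"); s=bot.grab_frame("scene")
a=cv2.resize(im[105:255,205:345],None,fx=3,fy=3); b=cv2.resize(s[170:280,330:470],None,fx=3,fy=3)
cv2.imwrite("pics/g1.png",np.vstack([a[:260],b]) if 0 else np.hstack([a[:330],b]))
E
```

```text
t: 2.6
eef_pos: [687.3, -57.0, 50.0]
tool_rot: [2.22, 2.22, 0.002]
force: [0.8, -0.5, -0.6]
grip_width: 0.86
grip_force: 0.0
```

View pics/g1.png

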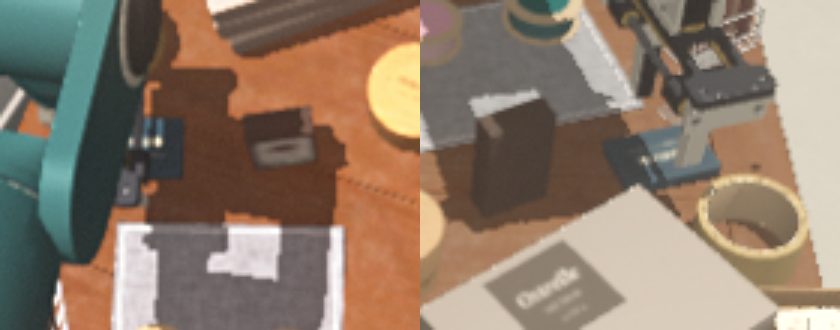

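The arm hides part of the pad, but the jaws straddle it: the far finger is beyond its back edge in the scene crop (~(690,160)) and the ring is clear. Now descend and grip.

```bash
python3 -m handwheel '{"delta_pos":[[0,0,-0.02],[0,0,-0.035],[0,0,-0.044],[0,0,-0.047],[0,0,-0.047],[0,0,-0.047],[0,0,-0.047],[0,0,-0.047],[0,0,-0.047],[0,0,-0.047]],"dr":[[0,0,0],[0,0,0],[0,0,0],[0,0,0],[0,0,0],[0,0,0],[0,0,0],[0,0,0],[0,0,0],[0,0,0]],"jaw":[0.08,0.08,0.08,0.08,0.08,0.04,0.04,0.04,0.04,0.04]}'
```

```text
t: 3.95
eef_pos: [687.5, -56.6, 3.0]
tool_rot: [2.221, 2.221, 0.0]
force: [-0.6, -0.0, 3.5]
grip_width: 0.646
grip_force: 30.0
```

```bash
python3 -m handwheel '{"delta_pos":[[0,0,0.03],[0,0,0.06],[-0.03,-0.01,0.07],[-0.07,-0.02,0.07],[-0.1,-0.03,0.07],[-0.113,-0.031,0.06],[-0.113,-0.031,0.05],[-0.113,-0.031,0.04],[-0.113,-0.031,0.03],[-0.113,-0.031,0.03]],"dr":[[0,0,0],[0,0,0],[0,0,0],[0,0,0],[0,0,0],[0,0,0],[0,0,0],[0,0,0],[0,0,0],[0,0,0]],"jaw":[0.04,0.04,0.04,0.04,0.04,0.04,0.04,0.04,0.04,0.04]}'
python3 - <<'E'
from h import *
im=bot.grab_frame("top"); s=bot.grab_frame("scene")
a=cv2.resize(im[140:250,205:335],None,fx=3,fy=3); b=cv2.resize(s[150:260,310:440],None,fx=3,fy=3)
cv2.imwrite("pics/g2.png",np.hstack([a,b])); cv2.imwrite("pics/raw2.png",s)
E
```

```text
t: 5.2
eef_pos: [574.2, -87.2, 31.3]
tool_rot: [-2.22, -2.221, 0.002]
force: [0.6, 0.3, 0.4]
grip_width: 0.43
grip_force: 0.0
```

View pics/g2.png

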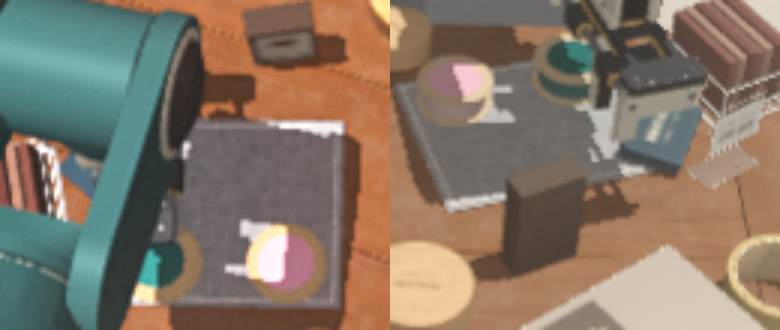

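The pad slipped out of the jaws (force 0, opening 40 mm) and now lies left of the mat, seen at scene crop ~(660,140). I'll raise the arm and look again.

```bash
python3 -m handwheel '{"delta_pos":[[0,0,0.03],[0,0,0.06],[0,0,0.1],[-0.03,-0.04,0.13],[-0.06,-0.08,0.15],[-0.09,-0.12,0.15],[-0.12,-0.16,0.15],[-0.14,-0.2,0.15],[-0.16,-0.24,0.15],[-0.16,-0.26,0.15]],"dr":[[0,0,0],[0,0,0],[0,0,0],[0,0,0],[0,0,0],[0,0,0],[0,0,0],[0,0,0],[0,0,0],[0,0,0]],"jaw":[0.04,0.04,0.04,0.04,0.04,0.04,0.04,0.04,0.04,0.04]}'
python3 - <<'E'
from h import *
im=bot.grab_frame("top"); s=bot.grab_frame("scene")
cv2.imwrite("pics/top3.png",im); cv2.imwrite("pics/scene3.png",s)
a=cv2.resize(im[140:250,190:320],None,fx=3,fy=3,interpolation=2); b=cv2.resize(s[150:260,330:460],None,fx=3,fy=3,interpolation=2)
cv2.imwrite("pics/g3.png",np.hstack([a,b]))
E
```

```text
t: 6.55
eef_pos: [413.5, -349.4, 183.3]
tool_rot: [2.223, 2.219, -0.0]
force: [0.5, -0.1, -0.2]
grip_width: 0.43
grip_force: 0.0
```

View pics/g3.png

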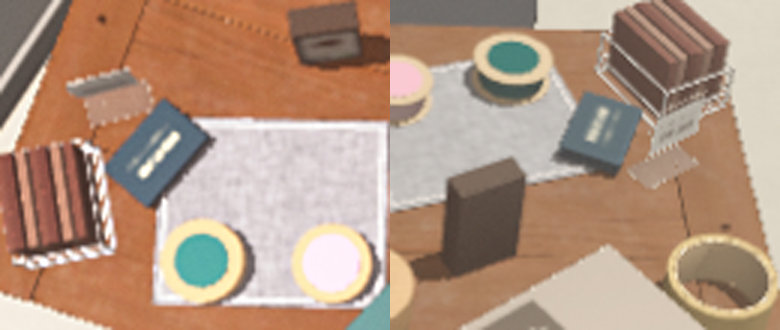

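The pad lies flat across the mat's far-left corner, turned about 50°. Its corners in the top crop are (160,100), (213,138), (155,205), (106,165), close to the card stand's base (edge (88,125)–(152,103)). I'll compute a grasp shifted away from the card.

```bash
python3 - <<'E'
from meas import *
im=cv2.imread("pics/top3.png"); f=lambda r:[np.round(x,2).tolist() for x in r]
r,_=blob("top",im,(222,165,265,212),(95,40,0),(120,255,255),18); print("pad",f(r))
c=plane("top",c2p([(160,100),(213,138),(155,205),(106,165)],3,(190,140)),18);print(c.round(1).tolist(),c.mean(0))
print("card base",plane("top",c2p([(88,125),(152,103),(143,78)],3,(190,140)),1).round(1).tolist())
print("rack right",plane("top",c2p([(98,142),(113,250)],3,(190,140)),20).round(1).tolist())
a=np.array(r[0])
for nm,im2 in (("scene",cv2.imread("pics/scene3.png")),):
    print(plane("scene",c2p([(592,92),(641,103),(612,176),(556,160)],3,(330,150)).reshape(-1,2)-[130,0],18).round(1).tolist())
E
```

```text
pad [[577.84, -36.88], [56.44, 87.61], 51.89]
[[628.3, -38.5], [592.1, -90.5], [527.3, -38.6], [564.7, 9.5]] [578.0962404  -39.53195523]
card base [[606.4, 33.7], [629.1, -27.0], [653.8, -17.0]]
rack right [[586.3, 17.7], [484.2, -2.0]]
[[531.9, -24.5], [559.4, 14.5], [643.9, -53.8], [610.7, -94.6]]
```

```bash
python3 - <<'E'
from meas import *
for a,b in (((635,98),(78,290)),((650,103),(78,290)),((560,42),(92,400))):
    O1,d1=ray("scene",c2p([a],4,(265,145)));O2,d2=ray("top",c2p([b]))
    t=np.linalg.lstsq(np.c_[d1[0],-d2[0]],O2-O1,rcond=None)[0];print((O1+d1[0]*t[0]).round(),(O2+d2[0]*t[1]).round())
E
```

```text
[577.  26.  84.] [573.  15.  80.]
[581.  36.  81.] [575.  17.  74.]
[492.   9.  73.] [490.   2.  71.]
```

```bash
python3 -m handwheel '{"delta_pos":[[0.022,0.045,0],[0.044,0.09,0],[0.066,0.135,0],[0.088,0.18,0],[0.11,0.225,0],[0.133,0.27,0],[0.158,0.316,-0.01],[0.158,0.316,-0.04],[0.158,0.316,-0.08],[0.158,0.316,-0.11]],"dr":[[0,0,8],[0,0,16],[0,0,24],[0,0,32],[0,0,40],[0,0,48],[0,0,52],[0,0,52],[0,0,52],[0,0,52]],"jaw":[0.072,0.072,0.072,0.072,0.072,0.072,0.072,0.072,0.072,0.072]}' && python3 -m handwheel '{"delta_pos":[[0,0,-0.01],[0,0,-0.02],[0,0,-0.03],[0,0,-0.04],[0,0,-0.05],[0,0,-0.056],[0,0,-0.062],[0,0,-0.068],[0,0,-0.068],[0,0,-0.068]],"dr":[[0,0,0],[0,0,0],[0,0,0],[0,0,0],[0,0,0],[0,0,0],[0,0,0],[0,0,0],[0,0,0],[0,0,0]],"jaw":[0.072,0.072,0.072,0.072,0.072,0.072,0.072,0.072,0.072,0.072]}'
```

```text
t: 7.9
eef_pos: [572.0, -29.8, 71.1]
tool_rot: [-1.02, -2.97, -0.0]
force: [0.8, 0.2, 0.3]
grip_width: 0.774
grip_force: 0.0
t: 9.15
eef_pos: [572.5, -31.6, 4.9]
tool_rot: [1.022, 2.97, 0.0]
force: [0.3, -0.3, 0.0]
grip_width: 0.77
grip_force: 0.0
```

```bash
python3 -m handwheel '{"delta_pos":[[0,0,0],[0,0,0],[0,0,0],[0,0,0.002],[0,0,0.005],[0,0,0.01],[0,0,0.016],[0,0,0.022],[0,0,0.03],[0,0,0.04]],"dr":[[0,0,0],[0,0,0],[0,0,0],[0,0,0],[0,0,0],[0,0,0],[0,0,0],[0,0,0],[0,0,0],[0,0,0]],"jaw":[0.05,0.05,0.05,0.05,0.05,0.05,0.05,0.05,0.05,0.05]}'; python3 - <<'E'
from h import *
s=bot.grab_frame("scene"); cv2.imwrite("pics/g4.png",cv2.resize(s[150:260,330:460],None,fx=4,fy=4,interpolation=2)); print(bot.read_state()["grip_force"])
E
```

```text
t: 10.4
eef_pos: [572.3, -31.6, 45.3]
tool_rot: [-1.023, -2.97, 0.0]
force: [-0.4, -0.1, -1.3]
grip_width: 0.644
grip_force: 29.9
29.859801828861237
```

View pics/g4.png

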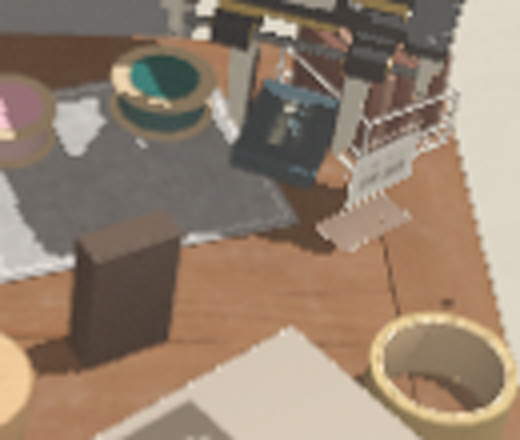

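Pad is held (scene crop, between the fingers at ~(285,130), lifted clear). Lift higher, shift right, then turn back slowly.

```bash
python3 -m handwheel '{"delta_pos":[[0,0,0.012],[0,0,0.026],[0,-0.008,0.04],[0.001,-0.018,0.045],[0.001,-0.028,0.045],[0.002,-0.038,0.045],[0.002,-0.047,0.045],[0.002,-0.047,0.045],[0.002,-0.047,0.045],[0.002,-0.047,0.045]],"dr":[[0,0,0],[0,0,0],[0,0,0],[0,0,-7],[0,0,-15],[0,0,-23],[0,0,-31],[0,0,-39],[0,0,-46],[0,0,-52]],"jaw":[0.05,0.05,0.05,0.05,0.05,0.05,0.05,0.05,0.05,0.05]}' && python3 -m handwheel '{"delta_pos":[[0,0,-0.012],[0,0,-0.024],[0,0,-0.036],[0,0,-0.048],[0,0,-0.06],[0,0,-0.068],[0,0,-0.074],[0,0,-0.076],[0,0,-0.076],[0,0,-0.076]],"dr":[[0,0,0],[0,0,0],[0,0,0],[0,0,0],[0,0,0],[0,0,0],[0,0,0],[0,0,0],[0,0,0],[0,0,0]],"jaw":[0.05,0.05,0.05,0.05,0.05,0.05,0.05,0.05,0.05,0.05]}'; python3 - <<'E'
from h import *
im=bot.grab_frame("top"); s=bot.grab_frame("scene"); cv2.imwrite("pics/top5.png",im); cv2.imwrite("pics/scene5.png",s)
a=cv2.resize(im[140:250,205:335],None,fx=3,fy=3); b=cv2.resize(s[150:260,310:440],None,fx=3,fy=3)
cv2.imwrite("pics/g5.png",np.hstack([a,b]))
E
```

```text
t: 11.7
eef_pos: [574.4, -79.2, 90.4]
tool_rot: [2.225, 2.217, 0.0]
force: [-0.1, 0.4, 0.5]
grip_width: 0.646
grip_force: 29.9
t: 12.95
eef_pos: [574.6, -78.6, 14.0]
tool_rot: [2.221, 2.221, 0.0]
force: [-0.4, -0.6, -0.7]
grip_width: 0.646
grip_force: 29.9
```

View pics/g5.png

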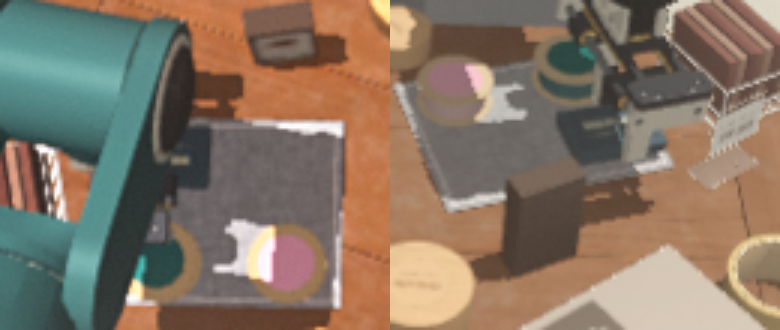

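```bash
python3 - <<'E'
from meas import *
print(plane("top",c2p([(208,128),(208,160),(207,187)],3,(205,140)),26).round(1).tolist())
E
python3 -m handwheel '{"delta_pos":[[0,0,-0.001],[0,0,-0.002],[0,0,-0.003],[0,0,-0.004],[0,0,-0.005],[0,0,-0.006],[0,0,-0.007],[0,0,-0.007],[0,0,-0.007],[0,0,-0.007]],"dr":[[0,0,0],[0,0,0],[0,0,0],[0,0,0],[0,0,0],[0,0,0],[0,0,0],[0,0,0],[0,0,0],[0,0,0]],"jaw":[0.05,0.05,0.05,0.05,0.05,0.05,0.05,0.05,0.05,0.05]}'
```

```text
[[600.7, -129.2], [570.1, -130.3], [544.5, -130.3]]
t: 14.3
eef_pos: [574.5, -78.7, 6.8]
tool_rot: [2.221, 2.221, 0.0]
force: [-1.4, -3.2, 4.1]
grip_width: 0.646
grip_force: 29.9
```

```bash
python3 -m handwheel '{"delta_pos":[[0,0,0.002],[0,-0.0025,0.002],[0,-0.0025,0],[0,-0.0025,0],[0,-0.0025,0],[0,-0.0025,0],[0,-0.0025,0.01],[0,-0.0025,0.04],[0,-0.0025,0.08],[0,-0.0025,0.12]],"dr":[[0,0,0],[0,0,0],[0,0,0],[0,0,0],[0,0,0],[0,0,0],[0,0,0],[0,0,0],[0,0,0],[0,0,0]],"jaw":[0.05,0.05,0.05,0.072,0.072,0.072,0.072,0.072,0.072,0.072]}' && python3 -m handwheel '{"delta_pos":[[-0.02,-0.03,0.03],[-0.04,-0.06,0.03],[-0.06,-0.095,0.03],[-0.08,-0.13,0.03],[-0.1,-0.165,0.03],[-0.12,-0.2,0.03],[-0.14,-0.23,0.03],[-0.168,-0.255,0.03],[-0.168,-0.255,0],[-0.168,-0.255,-0.03]],"dr":[[0,0,0],[0,0,0],[0,0,0],[0,0,0],[0,0,0],[0,0,0],[0,0,0],[0,0,0],[0,0,0],[0,0,0]],"jaw":[0.07,0.06,0.06,0.06,0.06,0.06,0.06,0.06,0.06,0.06]}'; python3 - <<'E'
from meas import *
im=bot.grab_frame("top"); cv2.imwrite("pics/top6.png",im); f=lambda r:[np.round(x,2).tolist() for x in r]
r,_=blob("top",im,(235,160,285,215),(95,40,0),(120,255,255),19.5); print("pad",f(r))
a=blob("top",im,(240,210,276,245),(12,45,140),(28,255,255),31);print("teal",f(a[1]))
cv2.imwrite("pics/g6.png",cv2.resize(im[150:250,200:400],None,fx=4,fy=4,interpolation=2))
E
```

```text
t: 15.55
eef_pos: [574.2, -81.1, 128.6]
tool_rot: [2.221, 2.221, 0.0]
force: [0.2, 0.2, 0.3]
grip_width: 0.778
grip_force: 0.0
t: 16.8
eef_pos: [406.2, -336.7, 97.0]
tool_rot: [2.221, 2.219, 0.0]
force: [0.2, -0.4, -0.5]
grip_width: 0.645
grip_force: 0.0
pad [[572.51, -89.69], [86.5, 56.41], 89.21]
teal [[474.64, -88.04], [78.19, 80.37], 145.68]
```

View pics/g6.png

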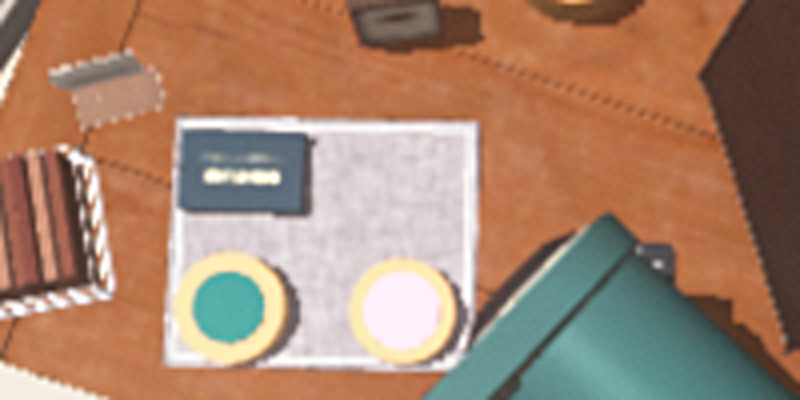

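Pad now sits square behind the teal spool: centre ≈ (572.5, −89.7), spool (474.6, −88). Next, pick up the stamp by its foot.

```bash
python3 -m handwheel '{"delta_pos":[[0,0.001,-0.025],[0,0.001,-0.05],[0,0.001,-0.075],[0,0.001,-0.09],[0,0.001,-0.0945],[0,0.001,-0.0945],[0,0.001,-0.0945],[0,0.001,-0.0945],[0,0.001,-0.0945],[0,0.001,-0.0945]],"dr":[[0,0,0],[0,0,0],[0,0,0],[0,0,0],[0,0,0],[0,0,0],[0,0,0],[0,0,0],[0,0,0],[0,0,0]],"jaw":[0.06,0.06,0.06,0.06,0.06,0.06,0.02,0.02,0.02,0.02]}'
```

```text
t: 18.1
eef_pos: [406.4, -335.2, 2.4]
tool_rot: [2.221, 2.221, -0.0]
force: [-0.4, -0.0, 2.6]
grip_width: 0.322
grip_force: 29.5
```

```bash
python3 -m handwheel '{"delta_pos":[[0,0,0.005],[0,0,0.015],[0,0,0.03],[0,0,0.05],[0,0,0.075],[0,0,0.095],[0.012,0.015,0.1],[0.028,0.04,0.1],[0.048,0.07,0.1],[0.07,0.1,0.1]],"dr":[[0,0,0],[0,0,0],[0,0,0],[0,0,0],[0,0,0],[0,0,0],[0,0,0],[0,0,0],[0,0,0],[0,0,0]],"jaw":[0.02,0.02,0.02,0.02,0.02,0.02,0.02,0.02,0.02,0.02]}' && python3 -m handwheel '{"delta_pos":[[0.02,0.03,0],[0.04,0.06,0],[0.06,0.09,0],[0.08,0.115,0],[0.09,0.135,0],[0.098,0.145,-0.015],[0.098,0.145,-0.03],[0.098,0.145,-0.045],[0.098,0.145,-0.06],[0.098,0.145,-0.065]],"dr":[[0,0,0],[0,0,0],[0,0,0],[0,0,0],[0,0,0],[0,0,0],[0,0,0],[0,0,0],[0,0,0],[0,0,0]],"jaw":[0.02,0.02,0.02,0.02,0.02,0.02,0.02,0.02,0.02,0.02]}'; python3 - <<'E'
from h import *
im=bot.grab_frame("top"); s=bot.grab_frame("scene"); cv2.imwrite("pics/scene7.png",s)
a=cv2.resize(im[160:250,225:325],None,fx=4,fy=4); b=cv2.resize(s[150:240,340:440],None,fx=4,fy=4)
cv2.imwrite("pics/g7.png",np.hstack([a,b]))
E
```

```text
t: 19.35
eef_pos: [477.0, -233.2, 101.9]
tool_rot: [-2.221, -2.221, 0.0]
force: [-0.0, -0.5, -0.7]
grip_width: 0.322
grip_force: 29.5
t: 20.6
eef_pos: [573.7, -90.5, 35.7]
tool_rot: [-2.221, -2.22, 0.001]
force: [0.4, 0.6, -1.1]
grip_width: 0.323
grip_force: 29.5
```

View pics/g7.png

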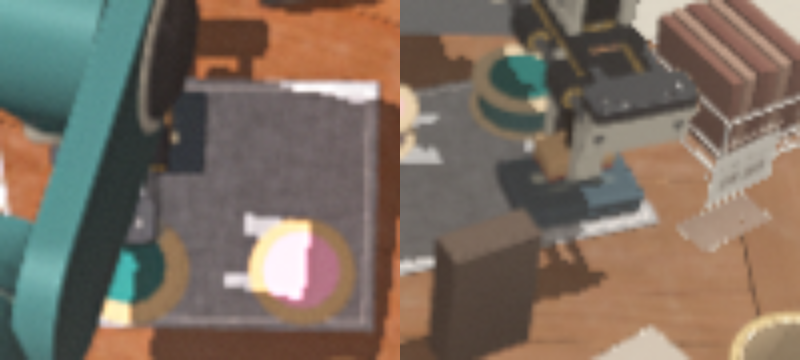

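Stamp is held over the pad; lower, release, lift.

```bash
python3 -m handwheel '{"delta_pos":[[0,0,-0.004],[0,0,-0.008],[0,0,-0.012],[0,0,-0.014],[0,0,-0.0152],[0,0,-0.0152],[0,0,-0.0152],[0,0,-0.0152],[0,0,-0.0152],[0,0,-0.0152]],"dr":[[0,0,0],[0,0,0],[0,0,0],[0,0,0],[0,0,0],[0,0,0],[0,0,0],[0,0,0],[0,0,0],[0,0,0]],"jaw":[0.02,0.02,0.02,0.02,0.02,0.02,0.02,0.05,0.05,0.05]}' && python3 -m handwheel '{"delta_pos":[[0,0,0.004],[0,0,0.015],[0,0,0.035],[0,0,0.06],[0,0,0.09],[0,0,0.12],[0.02,-0.02,0.13],[0.05,-0.05,0.13],[0.08,-0.08,0.13],[0.114,-0.11,0.13]],"dr":[[0,0,0],[0,0,0],[0,0,0],[0,0,0],[0,0,0],[0,0,0],[0,0,0],[0,0,3],[0,0,7],[0,0,10.9]],"jaw":[0.05,0.05,0.05,0.05,0.05,0.05,0.05,0.06,0.06,0.06]}'; python3 - <<'E'
from h import *
im=bot.grab_frame("top"); s=bot.grab_frame("scene"); cv2.imwrite("pics/top8.png",im);cv2.imwrite("pics/scene8.png",s)
a=cv2.resize(im[125:250,225:325],None,fx=4,fy=4); b=cv2.resize(s[150:275,340:440],None,fx=4,fy=4)
cv2.imwrite("pics/g8.png",np.hstack([a,b]))
E
```

```text
t: 21.95
eef_pos: [574.4, -90.1, 22.0]
tool_rot: [2.221, 2.222, 0.0]
force: [-0.5, -0.0, -0.3]
grip_width: 0.527
grip_force: 0.0
t: 23.2
eef_pos: [689.4, -201.2, 153.9]
tool_rot: [1.997, 2.424, 0.001]
force: [-0.1, 0.8, 1.0]
grip_width: 0.644
grip_force: 0.0
```

View pics/g8.png

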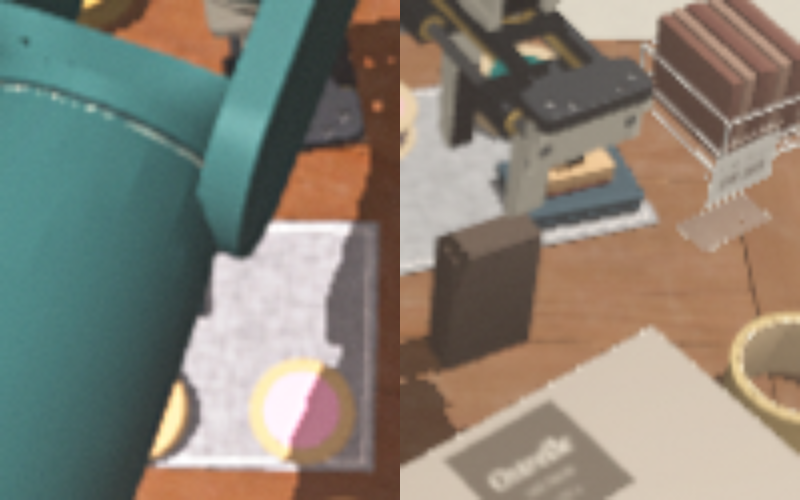

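Stamp stands on the pad at scene crop ~(575,175). Now the carton.

```bash
python3 -m handwheel '{"delta_pos":[[0,0.001,-0.02],[0,0.001,-0.045],[0,0.001,-0.07],[0,0.001,-0.095],[0,0.001,-0.115],[0,0.001,-0.12],[0,0.001,-0.12],[0,0.001,-0.12],[0,0.001,-0.12],[0,0.001,-0.12]],"dr":[[0,0,0],[0,0,0],[0,0,0],[0,0,0],[0,0,0],[0,0,0],[0,0,0],[0,0,0],[0,0,0],[0,0,0]],"jaw":[0.06,0.06,0.06,0.06,0.06,0.06,0.06,0.015,0.015,0.015]}' && python3 -m handwheel '{"delta_pos":[[0,0,0],[0,0,0],[0,0,0.004],[0,0,0.01],[0,0,0.018],[0,0,0.028],[0,0,0.04],[0,0,0.05],[0,0,0.055],[0,0,0.055]],"dr":[[0,0,0],[0,0,0],[0,0,0],[0,0,0],[0,0,0],[0,0,0],[0,0,0],[0,0,0],[0,0,0],[0,0,0]],"jaw":[0.015,0.015,0.015,0.015,0.015,0.015,0.015,0.015,0.015,0.015]}'
```

```text
t: 24.55
eef_pos: [688.5, -199.2, 32.3]
tool_rot: [2.0, 2.422, 0.0]
force: [-0.7, 0.3, 0.7]
grip_width: 0.374
grip_force: 0.0
t: 25.8
eef_pos: [688.5, -199.1, 87.3]
tool_rot: [2.0, 2.422, 0.0]
force: [0.2, 0.3, -0.5]
grip_width: 0.275
grip_force: 29.8
```

```bash
python3 -m handwheel '{"delta_pos":[[-0.012,0,0],[-0.03,-0.002,0],[-0.05,-0.004,0],[-0.072,-0.006,0],[-0.094,-0.008,0],[-0.113,-0.008,0],[-0.126,-0.008,0],[-0.133,-0.008,0],[-0.133,-0.008,-0.01],[-0.133,-0.008,-0.02]],"dr":[[0,0,0],[0,0,-2],[0,0,-4],[0,0,-6],[0,0,-8],[0,0,-10],[0,0,-10.9],[0,0,-10.9],[0,0,-10.9],[0,0,-10.9]],"jaw":[0.015,0.015,0.015,0.015,0.015,0.015,0.015,0.015,0.015,0.015]}' && python3 -m handwheel '{"delta_pos":[[0,0,-0.008],[0,0,-0.016],[0,0,-0.023],[0,0,-0.028],[0,0,-0.03],[0,0,-0.0315],[0,0,-0.0318],[0,0,-0.0318],[0,0,-0.0318],[0,0,-0.0318]],"dr":[[0,0,0],[0,0,0],[0,0,0],[0,0,0],[0,0,0],[0,0,0],[0,0,0],[0,0,0],[0,0,0],[0,0,0]],"jaw":[0.015,0.015,0.015,0.015,0.015,0.015,0.015,0.015,0.015,0.015]}'; python3 - <<'E'
from h import *
im=bot.grab_frame("top"); s=bot.grab_frame("scene"); cv2.imwrite("pics/top9.png",im);cv2.imwrite("pics/scene9.png",s)
a=cv2.resize(im[125:250,235:335],None,fx=4,fy=4); b=cv2.resize(s[150:275,310:410],None,fx=4,fy=4)
cv2.imwrite("pics/g9.png",np.hstack([a,b]))
E
```

```text
t: 27.05
eef_pos: [555.6, -207.0, 65.9]
tool_rot: [-2.221, -2.222, 0.0]
force: [-0.0, -0.2, -0.6]
grip_width: 0.282
grip_force: 29.8
t: 28.3
eef_pos: [555.4, -207.1, 35.2]
tool_rot: [2.221, 2.221, 0.0]
force: [0.8, 0.1, -1.0]
grip_width: 0.277
grip_force: 29.8
```

View pics/g9.png

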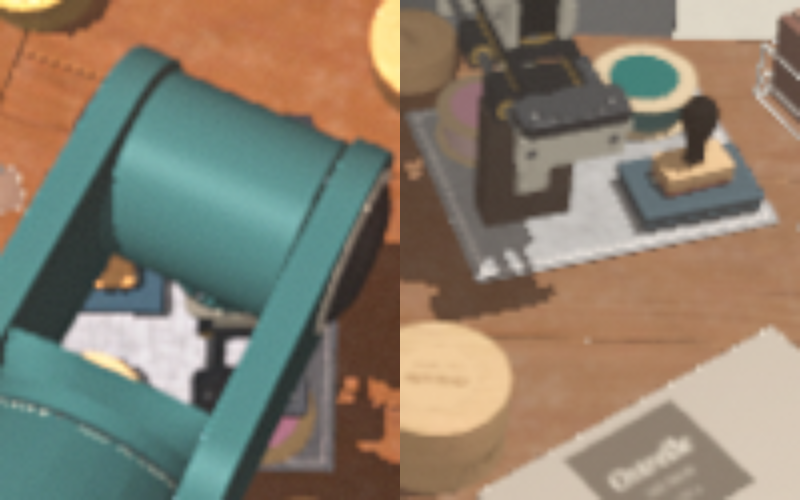

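Carton is upright and square behind the pink spool (scene crop ~(525,190)), and stamp and pad look right. Set down, release, move to the small box.

```bash
python3 -m handwheel '{"delta_pos":[[0,0,-0.0004],[0,0,-0.0004],[0,0,-0.0004],[0,0,-0.0004],[0,0,-0.0004],[0,0,0.01],[0,0,0.035],[0,0,0.07],[0,0,0.1],[0,0,0.125]],"dr":[[0,0,0],[0,0,0],[0,0,0],[0,0,0],[0,0,0],[0,0,0],[0,0,0],[0,0,0],[0,0,0],[0,0,0]],"jaw":[0.015,0.015,0.042,0.042,0.042,0.042,0.042,0.042,0.042,0.042]}' && python3 -m handwheel '{"delta_pos":[[0,0,0.01],[-0.02,0,0.01],[-0.045,-0.005,0.01],[-0.07,-0.01,0.01],[-0.095,-0.015,0.01],[-0.12,-0.02,0],[-0.145,-0.025,-0.02],[-0.172,-0.028,-0.05],[-0.172,-0.028,-0.08],[-0.172,-0.028,-0.08]],"dr":[[0,0,0],[0,0,-10],[0,0,-20],[0,0,-30],[0,0,-40],[0,0,-50],[0,0,-60],[0,0,-70],[0,0,-80],[0,0,-90]],"jaw":[0.06,0.093,0.093,0.093,0.093,0.093,0.093,0.093,0.093,0.093]}'; python3 - <<'E'
from meas import *
im=bot.grab_frame("top");cv2.imwrite("pics/top10.png",im);f=lambda r:[np.round(x,2).tolist() for x in r]
cv2.imwrite("pics/g10.png",cv2.resize(im[150:280,225:345],None,fx=4,fy=4,interpolation=2))
E
```

```text
t: 29.65
eef_pos: [555.5, -207.1, 162.4]
tool_rot: [2.22, 2.221, 0.001]
force: [-0.1, -0.0, 0.5]
grip_width: 0.453
grip_force: 0.0
t: 30.9
eef_pos: [381.9, -234.4, 77.5]
tool_rot: [-3.139, 0.01, 0.005]
force: [0.4, 0.3, -0.4]
grip_width: 1.001
grip_force: 0.0
```

View pics/g10.png

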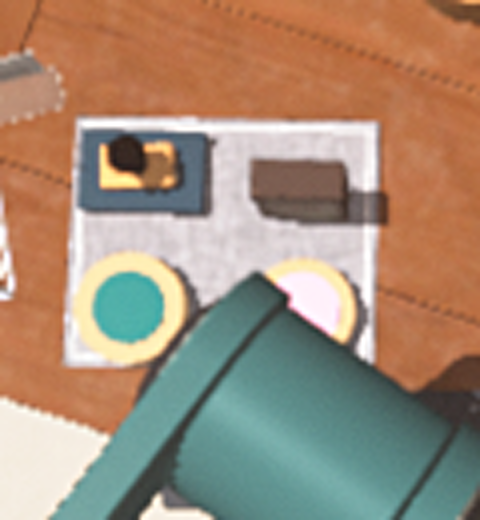

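```bash
python3 - <<'E'
from meas import *
o=(225,150)
for nm,P,z in (("foot",[(98,142),(180,142),(178,190),(98,190)],37.5),("pad",[(79,131),(209,133),(208,213),(80,211)],19.5),("carton",[(251,160),(346,161),(347,200),(255,198)],101),("mat",[(77,119),(379,121)],3)):
    q=plane("top",c2p(P,4,o),z); print(nm,q.round(1).tolist(),q.mean(0).round(1))
E
python3 -m handwheel '{"delta_pos":[[0,-0.0005,-0.02],[0,-0.0005,-0.04],[0,-0.0005,-0.06],[0,-0.0005,-0.07],[0,-0.0005,-0.075],[0,-0.0005,-0.075],[0,-0.0005,-0.075],[0,-0.0005,-0.075],[0,-0.0005,-0.075],[0,-0.0005,-0.075]],"dr":[[0,0,0],[0,0,0],[0,0,0],[0,0,0],[0,0,0],[0,0,0],[0,0,0],[0,0,0],[0,0,0],[0,0,0]],"jaw":[0.093,0.093,0.093,0.093,0.093,0.093,0.05,0.05,0.05,0.05]}'
```

```text
foot [[589.4, -61.7], [590.3, -119.0], [556.3, -118.8], [555.5, -63.3]] [572.9 -90.7]
pad [[600.7, -44.0], [600.6, -136.5], [543.1, -137.8], [543.2, -47.5]] [571.9 -91.5]
carton [[566.6, -175.7], [566.8, -237.7], [541.0, -238.9], [541.5, -179.0]] [ 554.  -207.8]
mat [[612.9, -38.5], [614.5, -257.0]] [ 613.7 -147.7]
t: 32.2
eef_pos: [383.5, -235.7, 5.4]
tool_rot: [3.141, 0.0, 0.0]
force: [-0.1, 0.4, 3.4]
grip_width: 0.723
grip_force: 30.0
```

```bash
python3 -m handwheel '{"delta_pos":[[0,0,0.005],[0,0,0.015],[0,0,0.03],[0,0,0.045],[0.01,0.003,0.055],[0.03,0.009,0.055],[0.05,0.015,0.055],[0.07,0.021,0.055],[0.085,0.026,0.055],[0.0928,0.0284,0.05]],"dr":[[0,0,0],[0,0,0],[0,0,0],[0,0,0],[0,0,0],[0,0,0],[0,0,0],[0,0,0],[0,0,0],[0,0,0]],"jaw":[0.05,0.05,0.05,0.05,0.05,0.05,0.05,0.05,0.05,0.05]}' && python3 -m handwheel '{"delta_pos":[[0,0,0],[0,0,-0.003],[0,0,-0.006],[0,0,-0.009],[0,0,-0.012],[0,0,-0.015],[0,0,-0.017],[0,0,-0.0185],[0,0,-0.0185],[0,0,-0.0185]],"dr":[[0,0,0],[0,0,0],[0,0,0],[0,0,0],[0,0,0],[0,0,0],[0,0,0],[0,0,0],[0,0,0],[0,0,0]],"jaw":[0.05,0.05,0.05,0.05,0.05,0.05,0.05,0.05,0.05,0.05]}'; python3 - <<'E'
from h import *
s=bot.grab_frame("scene"); im=bot.grab_frame("top")
a=cv2.resize(im[160:260,245:345],None,fx=4,fy=4); b=cv2.resize(s[140:240,300:400],None,fx=4,fy=4)
cv2.imwrite("pics/g11.png",np.hstack([a,b]))
E
```

```text
t: 33.45
eef_pos: [477.2, -206.8, 54.8]
tool_rot: [-3.142, -0.001, 0.0]
force: [-0.7, -0.4, -1.1]
grip_width: 0.728
grip_force: 30.0
t: 34.7
eef_pos: [476.2, -207.2, 36.7]
tool_rot: [3.142, 0.0, -0.0]
force: [-0.3, -0.0, -1.7]
grip_width: 0.727
grip_force: 30.0
```

View pics/g11.png

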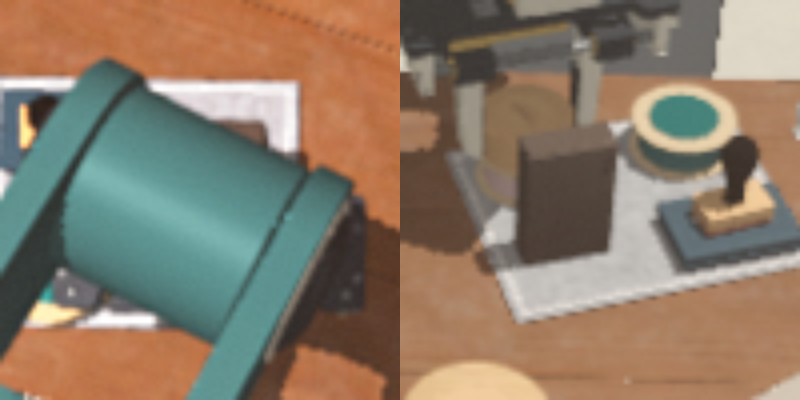

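The box is over the pink spool. Set down, release, retreat, and check.

```bash
python3 -m handwheel '{"delta_pos":[[0,0,-0.0004],[0,0,-0.0008],[0,0,-0.0008],[0,0,-0.0008],[0,0,-0.0008],[0,0,-0.0008],[0,0,0.005],[0,0,0.025],[0,0,0.06],[0,0,0.1]],"dr":[[0,0,0],[0,0,0],[0,0,0],[0,0,0],[0,0,0],[0,0,0],[0,0,0],[0,0,0],[0,0,0],[0,0,0]],"jaw":[0.05,0.05,0.05,0.085,0.085,0.085,0.085,0.085,0.085,0.085]}' && python3 -m handwheel '{"delta_pos":[[0,0,0.03],[-0.02,-0.02,0.05],[-0.05,-0.04,0.05],[-0.08,-0.06,0.05],[-0.11,-0.08,0.05],[-0.14,-0.1,0.05],[-0.17,-0.13,0.05],[-0.19,-0.16,0.05],[-0.2,-0.2,0.05],[-0.2,-0.2,0.05]],"dr":[[0,0,0],[0,0,0],[0,0,0],[0,0,0],[0,0,0],[0,0,0],[0,0,0],[0,0,0],[0,0,0],[0,0,0]],"jaw":[0.085,0.085,0.085,0.085,0.085,0.085,0.085,0.085,0.085,0.085]}'; python3 - <<'E'
from meas import *
im=bot.grab_frame("top");s=bot.grab_frame("scene");f=lambda r:[np.round(x,2).tolist() for x in r]
cv2.imwrite("pics/top12.png",im)
print("box",f(blob("top",im,(282,205,320,245),(14,80,140),(26,255,255),61)[1]))
print("teal",f(blob("top",im,(240,210,276,245),(12,45,140),(28,255,255),31)[1]))
print("large",f(blob("top",im,(325,115,365,155),(14,80,140),(26,255,255),58)[1]))
print("foot",f(blob("top",im,(240,180,275,205),(12,80,120),(28,255,255),37.5)[0]))
print("pad",f(blob("top",im,(235,160,285,215),(95,40,0),(120,255,255),19.5)[0]))
a=cv2.resize(im[160:260,235:335],None,fx=4,fy=4); b=cv2.resize(s[140:240,300:400],None,fx=4,fy=4)
cv2.imwrite("pics/g12.png",np.hstack([a,b]))
E
```

```text
t: 36.05
eef_pos: [476.0, -207.1, 139.0]
tool_rot: [3.141, 0.0, 0.0]
force: [1.1, -0.5, 0.5]
grip_width: 0.912
grip_force: 0.0
t: 37.3
eef_pos: [275.3, -408.8, 187.8]
tool_rot: [3.141, -0.004, 0.0]
force: [0.5, 0.5, 0.5]
grip_width: 0.913
grip_force: 0.0
box [[472.32, -208.54], [68.1, 70.58], 104.02]
teal [[474.6, -88.24], [77.95, 80.71], 141.99]
large [[732.87, -321.94], [90.63, 91.76], 71.19]
foot [[573.06, -90.32], [32.72, 52.83], 2.58]
pad [[572.56, -89.64], [86.6, 56.41], 89.3]
```

View pics/g12.png

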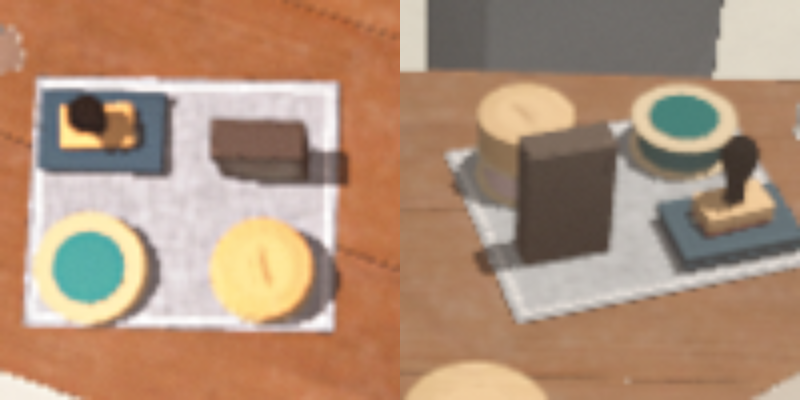

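All four objects are placed: pad and stamp at top crop (103,130), carton (258,140), small box on the pink spool (263,270). Every offset is within about 2 mm. Handing in.

```bash
python3 -c "
from plant import bot
print(bot.sign_off())"
```

```text
the job is handed in; nothing more can be done
None
```

I handed the job in at about 37 s: pad and stamp stand behind the teal spool, the carton behind the pink spool and the small box on top of it, each within about 2 mm by the camera; the pad slipped from the gripper once on the way and I picked it up again, and I never moved the gold bar or the large box.

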